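# Clamp a relief tile and start the dust extractor

## Task

Get the fired relief tile ready for sanding: holding the thumb button on the clamp's sliding jaw down, slide the jaw up until it gently squeezes the tile square against the wooden fence, and let the button pop fully up so the jaw locks. Then pull the extractor's spring knob straight out to its stop, hold it out for a good second to start the fan, and let it go back home. Don't knock over or shift the other things on the table, don't force the jaw without the button, and don't press hard on the tile.

Things in the scene. Friction and masses are not known exactly. Their poses are not given: they have to be found in the camera images.
- clamp: Fixed tile clamp: aluminium base plate 130 (x) x 300 (y) x 15 mm. Origin: centre of its underside, on the table; z up. A wooden fence (120 mm wide, 20 thick, top at z = 55 mm) stands at its +y end, inner face at y = +130 mm. The jaw slides along the clamp's +y towards the fence.
- jaw (a joint): Sliding jaw in m, 0 (open) to 0.085, growing towards the fence; about 1.5 N of friction. Wooden jaw plate 110 mm wide, z 20 to 56 mm, face at clamp y = -45 mm + jaw. With the 100 mm tile square between jaw and fence it reads 0.075. With the button up a catch stops it at 0.023; carried past with the button down, it locks against opening where the button pops up again, from 0.074 on.
- release (a joint): Travel of the thumb button in m: 0 up, 0.008 fully down; the catch is clear from 0.005 on. Spring: about 6 N to start, 10 N fully down, so a firm push of some 14 N bottoms it. Let go with the jaw between 0.023 and 0.074 it stays 5 mm down (not locked); at the tile it pops fully up.
- button_top (a point): Centre of the top of the black ribbed thumb button (44 mm in clamp x, 46 in y) on the jaw carriage: clamp x 0, y = -97 mm + jaw, z = 72 mm minus its travel; axes as the clamp's. Steel guard walls (50 mm wide in x) stand at y +31 and -31 mm from its centre (inner faces), 11 mm higher: closed fingers pressing the button can push the jaw by the front wall.
- tile: Loose fired-clay relief tile, 100 x 100 x 24 mm, 0.43 kg, lying on the clamp's base between jaw and fence. Origin: centre of its underside; z up. Seated square against the fence its origin is at clamp y = +80 mm. It slides when pushed by the jaw (3 N or so) and squares itself between jaw and fence.
- console: Fixed grey dust-extractor control box, 200 mm wide, about 125 mm tall, with a panel that slopes up away from the robot: its outward normal leans 30 degrees from vertical towards console -x. Origin: centre of its underside, on the table; z up.
- knob_grip (a point): Centre of the knob's black wing grip, 30 mm out from the panel when home (moves with the knob). Site z points out of the panel, the way to pull (30 degrees from vertical), y along the wing: 70 mm long (y), 18 thick (x), 28 deep (z), on a 16 mm stem, clear of the panel by 16 mm. Pinch it across its thickness with the tool tilted along z. It cannot turn.
- knob (a joint): Pull of the knob in m: 0 home, 0.022 at its outer stop. Spring: about 5.5 N at home, 12 N at the stop; it returns home by itself when let go.
- brush: Bystander: flat brush. Origin: on the table under it. Leave it where it is.
- spatula: Bystander: spatula. Origin: on the table under it. Leave it where it is.
- sponge: Bystander: sponge block. Origin: on the table under it. Leave it where it is.
- gnome: Bystander: glazed gnome figure 160 mm tall. Origin: on the table under it. Leave it where it is.
- glaze: Bystander: glaze jar 90 mm tall. Origin: on the table under it. Leave it where it is.
- water: Bystander: white water bottle 190 mm tall. Origin: on the table under it. Leave it where it is.
- mug: Bystander: clay mug 90 mm tall. Origin: on the table under it. Leave it where it is.
There are look-alikes about, which are no part of the job. What is shaped like the tile but blue is not meant.

How it is judged:
By the outcome, as a careful person would: the job done as asked, in the order asked, and still so for the second after the job is handed in, with the robot touching nothing.
It also fails if it takes over 64 s, if anything falls off the work surface, if the arm or the gripper's body presses on something with over 40 N, if the wrist force passes 120 N, or if a joint passes its speed limit or range.

## Robot

A 7-joint arm with a two-finger parallel gripper is mounted at the origin on the work surface. World frame = base frame: x ahead of the robot, y to its left, z up, the work surface at z = 0. Lengths are in mm, angles in rad, forces in N, time in s.
With the tool pointing down it reaches from about 400 to 875 mm from the base axis. Payload 4.4 kg.
Tool frame: the origin (TCP) lies where the fingers leave the gripper's body, on its centre line; the fingertips stand 73 mm ahead of it and the grasp point (between the pads) lies 54 mm ahead of it; z points along the fingers, y is the line along which they close (so a half turn about z gives the same grasp; the last joint's range is limited). The gripper opens to 85 mm and grips with 20 to 120 N. Pads are 22 mm wide; open, the fingers measure 114 mm over their backs; the gripper's body (76 mm by 85 mm) begins 54 mm behind the grasp point. The pads swing forward as they close: fully open they stand 13 mm farther back than shut.
Start: joints at [1.041, 0.628, 0.038, 1.517, -0.027, 0.996, -0.02], TCP at [290.803, -581.335, 303.913] pointing down, gripper open.
Joint ranges: [-3.06, 3.06], [-0.37, 2.12], [-1.25, 1.32], [0.18, 2.47], [-1.1, 4.24], [0.23, 1.98], [-2.94, 2.94]. Speed limits (rad/s): [2.57, 2.57, 3.14, 3.14, 3.14, 3.14, 3.14].

## Interface

Orientations are given as [roll, pitch, yaw] about the fixed x, y, z axes, in that order (R = Rz(yaw) Ry(pitch) Rx(roll)).
In Python, from cell import ctrl gives the robot as it stands.
- The arm moves only by the tool send_rows, never from a script. Its argument "rows" is a list that holds one entry, the list of rows, each a list of 6 numbers: the shift along the tool's x, y, z in cm, then the turn, a rotation vector about the tool's x, y, z in rad. In form: [[[tx, ty, tz, wx, wy, wz], ...]]. A call has 1 to 10 rows; each row is the pose to reach, as a shift and turn from the pose commanded when the call began, along the tool's axes at that moment; what a row does not reach only later rows make up. A row lasts 1/10 s, in which the tool goes at most 50 mm and 8.59 degrees, less where a joint would pass 70% of its speed; a pose out of reach is approached as far as the arm can. A call with a gripper value outside its range is refused whole. "grip" is the closure in counts, from 0 (fully open) to 255 (shut), set as the call begins (left out, the last holds). The fingers move at their own pace and stop on an object; the grip force is fixed at half the most. Time passes only in rows, so rows that repeat a pose let the fingers close. It gives the time, the measured TCP pose, the force, the opening and the grip force at its end, in the units of the state.
- ctrl.read_state(): the state, without advancing time (a new reading comes with each control period).
- ctrl.get_image(name): name is "scene" or "top" or "wrist"; returns a dict with "pixels" (480x640x3 uint8, red, green, blue), "fx", "fy", "cx", "cy" (pixels), "extrinsics" (4x4, takes a point from camera to world coordinates); the wrist camera has in their place "mount" (4x4, takes a point from camera to tool coordinates, whose origin is the TCP and whose axes are the flange's). Camera axes: x right, y up, looking along -z (the intrinsics and any distortion apply to the point x, -y, -z); pixel columns grow to the right and rows downward; lengths in mm; the calibration is good to about 2 mm. A picture is of the moment at which its call begins: read the wrist's pose just before it. There is no depth.
- ctrl.finish_job(): hands the job in; it is judged then, once.
The state is a dict: "clock": time; "qpos": joint angles; "qd": joint speeds; "tau": joint torques, N m; "eef_pos": TCP position; "tool_rot": TCP orientation; "force": force on the tool from outside, world axes, zero at the start; "torque": the same for the moment, N m; "width": finger opening in mm; "gripper_force": force on a finger pad.
Only numpy, scipy, OpenCV 4.12 (cv2) and the standard library are available. Lean on these libraries where they do the work, as an engineer would, in place of code of your own. Each camera call takes 0.05 s, during which the arm holds its last target. There are 200 camera calls.

## Working session

There is one attempt and no reset: what is moved stays moved. The work goes in short steps, Python scripts to look and compute and a tool call to move; the robot and the scene stay as the last step left them, time stands still between calls to the robot, and variables do not carry over. Pictures are saved under pics/ and viewed, at most 10 in all, crops included, and the job is handed in when it is done.

Besides the shell and the picture viewer there is one more tool, called after "Call:" as a command line: name --argument value ..., lists and objects as JSON in quotes. send_rows: Moves the arm, as the interface text tells. Its arguments: {"type":"object","properties":{"rows":{"type":"array","items":{"type":"array","items":{"type":"array","items":{"type":"number"}}}},"grip":{"type":"number"}},"required":["rows"]}

```bash
mkdir -p pics; ls
python3 - <<'E'
from cell import ctrl
import cv2
s=ctrl.read_state();print({k:s[k] for k in('clock','eef_pos','tool_rot','force','width')})
for n in('scene','top'):
    i=ctrl.get_image(n);cv2.imwrite(f'pics/{n}.png',cv2.cvtColor(i['pixels'],cv2.COLOR_RGB2BGR))
    print(n,i['fx'],i['cx'],i['cy'],i['extrinsics'],[k for k in i])
E
```

```text
pics
{'clock': 0.0, 'eef_pos': array([ 290.58144612, -580.86408999,  302.98940599]), 'tool_rot': array([-3.13965600e+00,  2.63860754e-05,  4.63821358e-01]), 'force': array([0.85818455, 0.13498396, 0.47819884]), 'width': 85.3936611041325}
scene 609.1538181115269 327.2887091903651 239.62604000112495 [[-6.77783762e-01 -3.90119428e-01  6.23230298e-01  1.39805039e+03]
 [ 7.35205434e-01 -3.70043701e-01  5.67926606e-01  7.64341663e+02]
 [ 9.06324356e-03  8.43133733e-01  5.37627535e-01  8.27503647e+02]
 [ 0.00000000e+00  0.00000000e+00  0.00000000e+00  1.00000000e+00]] ['pixels', 'fx', 'fy', 'cx', 'cy', 'extrinsics']
top 575.7788024232638 316.6227279341097 242.7666198941737 [[-2.51755369e-02  9.92634357e-01 -1.18504119e-01  3.95234143e+02]
 [-9.99483195e-01 -2.26228199e-02  2.28374995e-02 -6.12974547e+00]
 [ 1.99883893e-02  1.19017821e-01  9.92690900e-01  1.33162791e+03]
 [ 0.00000000e+00  0.00000000e+00  0.00000000e+00  1.00000000e+00]] ['pixels', 'fx', 'fy', 'cx', 'cy', 'extrinsics']
```

View pics/top.png

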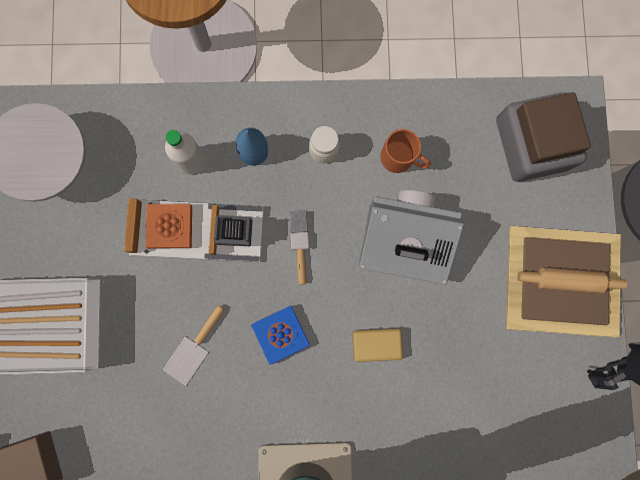

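View pics/scene.png

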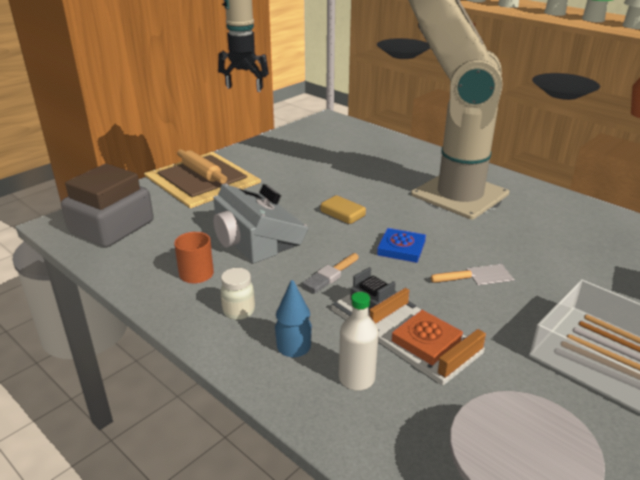

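The top view shows the clamp with its fence at about (133,226), the tile at (168,226), the button at (234,230) and the knob's wing at (411,252). The blue look-alike tile is at (280,335). I'll enlarge the clamp and console.

Run:
```python
import cv2,numpy as np
i=cv2.imread('pics/top.png')
a=cv2.resize(i[190:270,115:275],None,fx=5,fy=5,interpolation=cv2.INTER_CUBIC)[:300*2]
b=cv2.resize(i[185:295,350:475],None,fx=5,fy=5,interpolation=cv2.INTER_CUBIC)
cv2.imwrite('pics/a.png',a);cv2.imwrite('pics/b.png',b)
```

```text
(no output)
```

View pics/a.png

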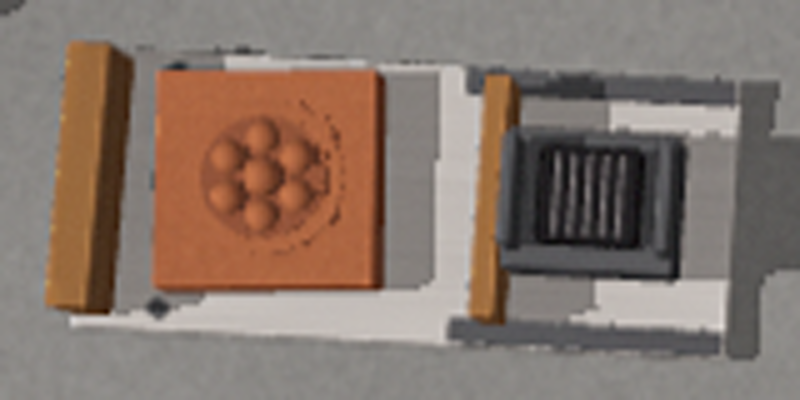

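View pics/b.png

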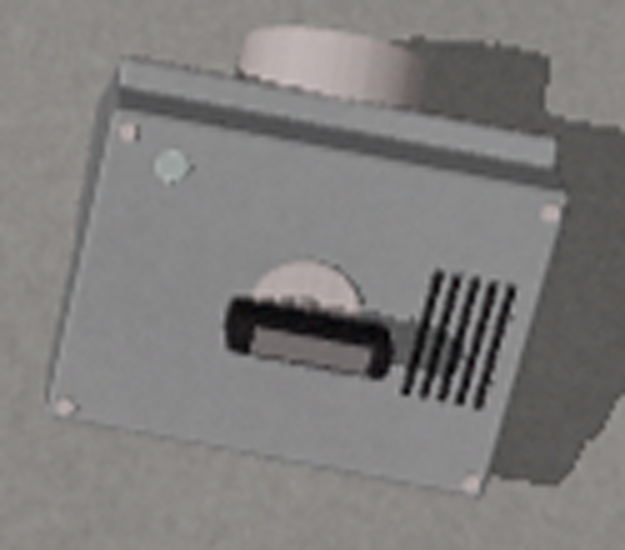

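Run:
```python
import cv2,numpy as np
i=cv2.imread('pics/scene.png')
a=cv2.resize(i[170:270,205:315],None,fx=5,fy=5,interpolation=cv2.INTER_CUBIC)
b=cv2.resize(i[260:320,330:440],None,fx=5,fy=5,interpolation=cv2.INTER_CUBIC)
c=np.zeros((600,800,3),np.uint8);c=cv2.resize(np.vstack([a,b]),None,fx=.75,fy=.75)
cv2.imwrite('pics/c.png',c);print(c.shape)
```

```text
(600, 412, 3)
```

View pics/c.png

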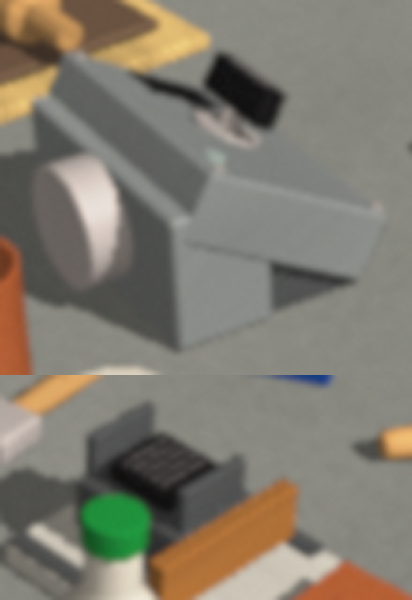

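Crop (a): button top centre at (590,197), jaw face edge from (487,76) to (470,320), fence top inner edge from (110,45) to (90,311). Crop (b): outer-back edge of the wing centred at (310,338), bottom bolts at (65,407) and (470,485). In the scene crop that wing edge is centred at about (253,76) and the button top at (163,466).

```bash
cat > h.py <<'E'
import numpy as np
from cell import ctrl
from scipy.spatial.transform import Rotation as R
C={n:ctrl.get_image(n) for n in('top','scene')}
def ray(n,u,v):
    c=C[n];E=np.array(c['extrinsics']);d=np.array([(u-c['cx'])/c['fx'],-(v-c['cy'])/c['fy'],-1])
    return E[:3,3],E[:3,:3]@d
def atz(n,u,v,z):
    o,d=ray(n,u,v);return o+d*(z-o[2])/d[2]
def tri(p,q):
    o1,d1=ray('top',*p);o2,d2=ray('scene',*q)
    t=np.linalg.lstsq(np.c_[d1,-d2],o2-o1,rcond=None)[0]
    a,b=o1+t[0]*d1,o2+t[1]*d2
    return (a+b)/2,np.linalg.norm(a-b)
A=lambda u,v:(115+u/5,190+v/5)
B=lambda u,v:(350+u/5,185+v/5)
S=lambda u,v:(205+u/3.75,170+v/3.75)
S2=lambda u,v:(330+u/3.75,260+(v-375)/3.75)
E
python3 - <<'E'
from h import *
np.set_printoptions(precision=1,suppress=True)
f=[atz('top',*A(*p),55) for p in((110,45),(90,311),(70,42),(48,305))]
j=[atz('top',*A(*p),56) for p in((487,76),(470,320))]
print('fence',f,'jaw',j,'len',np.linalg.norm(f[0]-f[1]),np.linalg.norm(j[0]-j[1]))
for a,b in((f[0],f[1]),(f[2],f[3]),(j[0],j[1])): d=a-b;print('xdir deg',np.degrees(np.arctan2(d[1],d[0])))
fm=(f[0]+f[1])/2;jm=(j[0]+j[1])/2;d=fm-jm;print('dist (175-jaw)',np.linalg.norm(d),'ydir deg',np.degrees(np.arctan2(d[1],d[0])))
print('button z72',atz('top',*A(590,197),72),atz('scene',*S2(163,466),72),tri(A(590,197),S2(163,466)))
e,err=tri(B(310,338),S(253,76));print('wing edge',e,err)
for z in (20,60):
  p,q=[atz('top',*B(*k),z) for k in((65,407),(470,485))];d=p-q;print('bolts y dir',np.degrees(np.arctan2(d[1],d[0])),np.linalg.norm(d))
for z in (110,125):
  p,q=[atz('top',*B(*k),z) for k in((128,132),(550,213))];d=p-q;print('topbolts',np.degrees(np.arctan2(d[1],d[0])),np.linalg.norm(d))
p,q=[atz('top',*B(*k),150) for k in((235,325),(388,352))];d=p-q;print('wing',np.degrees(np.arctan2(d[1],d[0])),np.linalg.norm(d))
yaw=np.arctan2(d[1],d[0])-np.pi/2
E
```

```text
fence [array([655.5, 364.3,  55. ]), array([535.9, 371.7,  55. ]), array([657.3, 382.1,  55. ]), array([539. , 390.2,  55. ])] jaw [array([637.6, 196. ,  56. ]), array([527.9, 203.9,  56. ])] len 119.86942796244497 110.02592323987548
xdir deg -3.5393348214074125
xdir deg -3.917237973381397
xdir deg -4.12903868757936
dist (175-jaw) 168.6114112374488 ydir deg 85.5953021040958
button z72 [579.5 148.4  72. ] [582.9 152.3  72. ] (array([579.6, 149.2,  68.7]), np.float64(1.0004361249084326))
wing edge [ 511.4 -232.3  124.5] 7.096315172590296
bolts y dir 77.71837579411736 188.54579619533578
bolts y dir 77.71837579411736 182.79581804789117
topbolts 77.73835770007396 185.14913018833113
topbolts 77.73835770007392 182.87573996932468
wing 78.61335888514212 64.30934759374293
```

```bash
cat > m.py <<'E'
import numpy as np
from cell import ctrl
from scipy.spatial.transform import Rotation as R
np.set_printoptions(precision=3,suppress=True)
def rel(p,Rt,n=0):
    s=ctrl.read_state();R0=R.from_euler('xyz',s['tool_rot']);
    return np.r_[R0.inv().apply(np.array(p)-s['eef_pos'])/10,(R0.inv()*Rt).as_rotvec()]
E
python3 - <<'E'
from m import *
print(rel([580,153.5,230],R.from_euler('xyz',[np.pi,0,-.072])))
E
```

```text
[ 58.736 -52.744   7.396  -0.001   0.      0.536]
```

Call:
send_rows --rows '[[[58.7,-52.7,0,0,0,0.536],[58.7,-52.7,0,0,0,0.536],[58.7,-52.7,0,0,0,0.536],[58.7,-52.7,0,0,0,0.536],[58.7,-52.7,0,0,0,0.536],[58.7,-52.7,0,0,0,0.536],[58.7,-52.7,0,0,0,0.536],[58.7,-52.7,0,0,0,0.536],[58.7,-52.7,0,0,0,0.536],[58.7,-52.7,0,0,0,0.536]]]' --grip 255

```text
clock: 1.2
eef_pos: [474.6, -114.2, 304.1]
tool_rot: [3.142, -0.0, -0.072]
force: [0.8, -1.0, 0.3]
width: -0.3
gripper_force: 0.0
```

Run:
```python
from m import *
s=ctrl.read_state();print(s['eef_pos'],s['tool_rot'],s['force'],s['width'])
print(rel([580,153.5,230],R.from_euler('xyz',[np.pi,0,-.072])))
```

```text
[ 474.551 -114.206  304.066] [ 3.142 -0.    -0.072] [ 0.793 -0.984  0.277] -0.25687527270252536
[  8.58  -27.463   7.408   0.     -0.     -0.   ]
```

Call:
send_rows --rows '[[[8.6,-27.5,3,0,0,0],[8.6,-27.5,3,0,0,0],[8.6,-27.5,3,0,0,0],[8.6,-27.5,3,0,0,0],[8.6,-27.5,3,0,0,0],[8.6,-27.5,3,0,0,0],[8.6,-27.5,5.5,0,0,0],[8.6,-27.5,7.4,0,0,0],[8.6,-27.5,7.4,0,0,0],[8.6,-27.5,7.4,0,0,0]]]'

```text
clock: 2.2
eef_pos: [579.8, 151.7, 230.0]
tool_rot: [3.141, 0.0, -0.073]
force: [-0.8, 0.0, 0.8]
width: 0.1
gripper_force: 0.0
```

Run:
```python
from m import *
import cv2
s=ctrl.read_state();print(s['eef_pos'],s['tool_rot'],s['force'])
w=ctrl.get_image('wrist');cv2.imwrite('pics/w1.png',w['pixels'][:,:,::-1]);M=np.array(w['mount']);print(M,w['fx'],w['cx'],w['cy'],w.keys())
# project expected points
R0=R.from_euler('xyz',s['tool_rot']).as_matrix()
def proj(p):
    t=R0.T@(np.array(p)-s['eef_pos']);c=np.linalg.inv(M)@np.r_[t,1]
    return w['cx']+w['fx']*c[0]/-c[2], w['cy']+w['fy']*-c[1]/-c[2]
print('button',proj([579.5,148.5,72]),'tip',proj(s['eef_pos']+R0[:,2]*73),'tip proj at button', proj([*s['eef_pos'][:2],72]))
```

```text
[579.803 151.666 229.998] [ 3.141  0.    -0.073] [-0.8    0.011  0.815]
[[ -0.      0.958   0.288  74.103]
 [  1.      0.      0.     -0.63 ]
 [ -0.      0.288  -0.958 -71.119]
 [  0.      0.      0.      1.   ]] 349.8925362753132 324.24193094583137 239.43025819543354 dict_keys(['pixels', 'fx', 'fy', 'cx', 'cy', 'mount'])
button (np.float64(329.7144957524795), np.float64(246.8426106146198)) tip (np.float64(325.6691730157284), np.float64(304.27816954057914)) tip proj at button (np.float64(325.093837358092), np.float64(246.74547980544216))
```

View pics/w1.png

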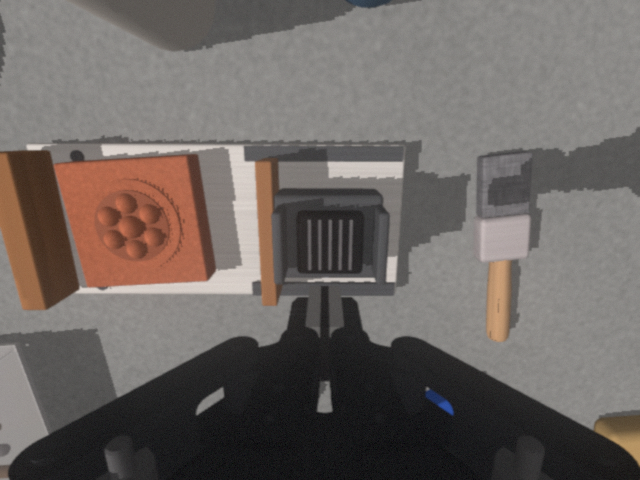

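Button at (331,243), within 4 px of the prediction, and the clamp is square to the image. I'll go down.

Call:
send_rows --rows '[[[0,-0.1,4,0,0,0],[0,-0.1,7,0,0,0],[0,-0.1,7.8,0,0,0],[0,-0.1,8.2,0,0,0],[0,-0.1,8.4,0,0,0],[0,-0.1,8.6,0,0,0]]]'

```text
clock: 2.85
eef_pos: [580.9, 153.1, 145.5]
tool_rot: [-3.141, -0.003, -0.072]
force: [0.4, -1.0, -0.4]
width: 0.2
gripper_force: 0.0
```

Call:
send_rows --rows '[[[0,0,0.15,0,0,0],[0,0,0.3,0,0,0],[0,0,0.45,0,0,0],[0,0,0.45,0,0,0]]]'

```text
clock: 3.25
eef_pos: [580.8, 153.1, 141.2]
tool_rot: [-3.141, -0.003, -0.072]
force: [-1.4, -0.3, 7.2]
width: 0.1
gripper_force: 3.9
```

Call:
send_rows --rows '[[[0,0,0.15,0,0,0],[0,0,0.3,0,0,0],[0,0,0.4,0,0,0],[0,0,0.4,0,0,0]]]'

```text
clock: 3.65
eef_pos: [580.8, 153.1, 137.5]
tool_rot: [-3.141, -0.003, -0.072]
force: [-1.4, -1.0, 10.4]
width: -0.3
gripper_force: 4.8
```

Call:
send_rows --rows '[[[0,0,0.05,0,0,0],[0,0,0.1,0,0,0],[0,0,0.15,0,0,0],[0,0,0.15,0,0,0]]]'

```text
clock: 4.05
eef_pos: [580.8, 153.1, 136.6]
tool_rot: [-3.14, -0.003, -0.072]
force: [-2.9, -1.7, 14.4]
width: 0.1
gripper_force: 6.9
```

Call:
send_rows --rows '[[[0,-0.3,0,0,0,0],[0,-0.6,0,0,0,0],[0,-0.9,0,0,0,0],[0,-1.2,0,0,0,0],[0,-1.5,0,0,0,0],[0,-1.8,0,0,0,0],[0,-2.1,0,0,0,0],[0,-2.4,0,0,0,0],[0,-2.7,0,0,0,0],[0,-3.0,0,0,0,0]]]'

```text
clock: 5.05
eef_pos: [583.1, 182.8, 136.6]
tool_rot: [-3.141, -0.003, -0.073]
force: [-2.0, -1.7, 13.3]
width: -0.1
gripper_force: 6.6
```

Call:
send_rows --rows '[[[0,-0.3,0,0,0,0],[0,-0.6,0,0,0,0],[0,-0.9,0,0,0,0],[0,-1.2,0,0,0,0],[0,-1.5,0,0,0,0],[0,-1.8,0,0,0,0],[0,-2.0,0,0,0,0],[0,-2.2,0,0,0,0],[0,-2.4,0,0,0,0],[0,-2.5,0,0,0,0]]]'

```text
clock: 6.05
eef_pos: [584.9, 206.8, 136.6]
tool_rot: [3.141, -0.003, -0.073]
force: [-2.2, -3.2, 12.0]
width: 0.2
gripper_force: 6.7
```

Run:
```python
from m import *
import cv2
s=ctrl.read_state();print(s['eef_pos'],s['force'])
w=ctrl.get_image('wrist')['pixels'][:,:,::-1];t=ctrl.get_image('top')['pixels'][185:270,115:275,::-1]
cv2.imwrite('pics/w2.png',np.vstack([w[80:400],cv2.resize(t,(640,340))])[:,:][:600])
```

```text
[584.93  206.787 136.615] [-2.187 -3.192 11.983]
```

View pics/w2.png

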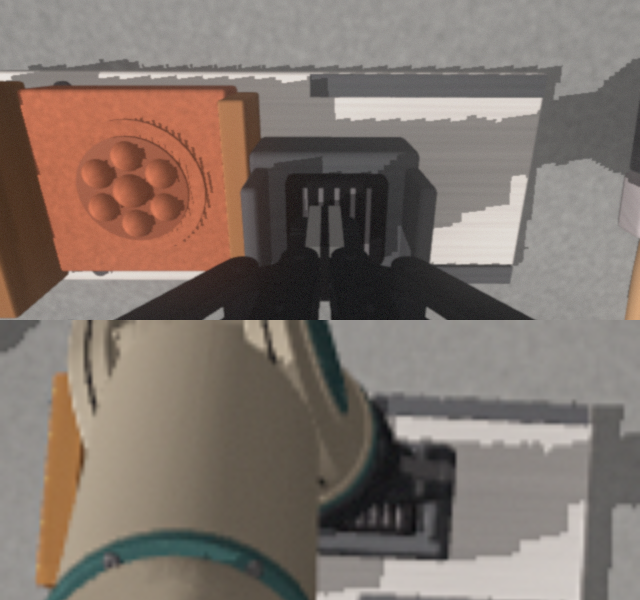

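The jaw plate is against the tile, the fingers are on the button, and about 14 mm remain.

Call:
send_rows --rows '[[[0,-0.15,0,0,0,0],[0,-0.3,0,0,0,0],[0,-0.45,0,0,0,0],[0,-0.6,0,0,0,0],[0,-0.75,0,0,0,0],[0,-0.9,0,0,0,0],[0,-0.9,0,0,0,0]]]'

```text
clock: 6.85
eef_pos: [585.6, 215.6, 136.6]
tool_rot: [3.141, -0.003, -0.073]
force: [-1.7, -3.6, 12.9]
width: 0.1
gripper_force: 6.6
```

Call:
send_rows --rows '[[[0,-0.1,0,0,0,0],[0,-0.2,0,0,0,0],[0,-0.2,0,0,0,0]]]'

```text
clock: 7.15
eef_pos: [585.8, 217.5, 136.7]
tool_rot: [3.141, -0.003, -0.073]
force: [-2.5, -3.1, 14.1]
width: -0.3
gripper_force: 6.6
```

Call:
send_rows --rows '[[[0,-0.1,0,0,0,0],[0,-0.2,0,0,0,0],[0,-0.2,0,0,0,0]]]'

```text
clock: 7.45
eef_pos: [585.9, 219.5, 136.6]
tool_rot: [3.141, -0.003, -0.073]
force: [-1.1, -3.2, 13.1]
width: -0.6
gripper_force: 6.6
```

Call:
send_rows --rows '[[[0,-0.1,0,0,0,0],[0,-0.2,0,0,0,0],[0,-0.2,0,0,0,0]]]'

```text
clock: 7.75
eef_pos: [586.0, 220.8, 136.6]
tool_rot: [3.14, -0.003, -0.073]
force: [-2.6, -3.2, 13.6]
width: 0.3
gripper_force: 6.9
```

Call:
send_rows --rows '[[[0,-0.1,0,0,0,0],[0,-0.1,0,0,0,0]]]'

```text
clock: 7.95
eef_pos: [586.1, 220.9, 136.6]
tool_rot: [3.139, -0.002, -0.074]
force: [-4.1, -6.6, 14.2]
width: -0.2
gripper_force: 7.2
```

Call:
send_rows --rows '[[[0,-0.1,0,0,0,0],[0,-0.1,0,0,0,0]]]'

```text
clock: 8.15
eef_pos: [586.1, 221.0, 136.6]
tool_rot: [3.138, -0.002, -0.074]
force: [-3.5, -7.3, 14.6]
width: -0.1
gripper_force: 7.5
```

Seated: it stopped at y = 221, where predicted, with about 7 N on it. I'll release upwards.

Call:
send_rows --rows '[[[0,0,-0.2,0,0,0],[0,0,-0.4,0,0,0],[0,0,-0.6,0,0,0],[0,0,-0.8,0,0,0],[0,0,-1.0,0,0,0],[0,0,-1.5,0,0,0],[0,0,-4,0,0,0],[0,0,-8,0,0,0],[0,0,-12,0,0,0]]]'

```text
clock: 9.05
eef_pos: [584.5, 225.3, 255.0]
tool_rot: [-3.142, 0.001, -0.071]
force: [0.7, 1.1, -0.1]
width: -0.1
gripper_force: 0.0
```

Run:
```python
from m import *
import cv2
s=ctrl.read_state();print(s['eef_pos'],s['force'])
w=ctrl.get_image('wrist')['pixels'][:,:,::-1];t=ctrl.get_image('scene')['pixels'][240:380,320:500,::-1]
cv2.imwrite('pics/w3.png',np.hstack([w[60:340,:440],cv2.resize(t,(360,280),interpolation=cv2.INTER_CUBIC)]))
```

```text
[584.481 225.298 255.001] [ 0.706  1.132 -0.124]
```

View pics/w3.png

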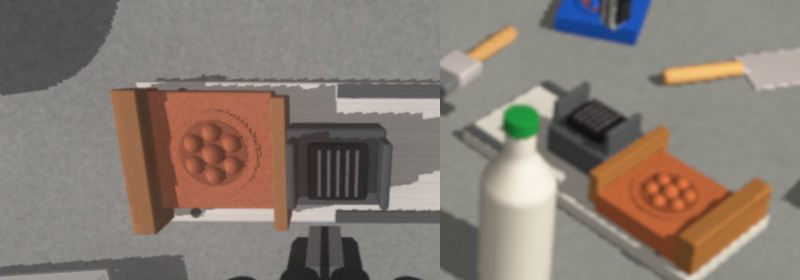

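Run:
```python
from h import *
def pr(p):
    c=C['scene'];q=np.linalg.inv(np.array(c['extrinsics']))@np.r_[p,1];return np.round([c['cx']-c['fx']*q[0]/q[2],c['cy']+c['fy']*q[1]/q[2]],1)
print(pr([579.5,148.5,72]),S2(163,466),pr([584.6,216.6,72]),pr([584.6,216.6,67]))
import cv2
a=C['scene']['pixels'][260:320,345:435,::-1]; b=cv2.imread('pics/scene.png')[245:305,320:410]
cv2.imwrite('pics/cmp.png',cv2.resize(np.hstack([b,a]),None,fx=4.4,fy=4.4,interpolation=cv2.INTER_CUBIC))
# knob: console frame
from m import rel
xc=np.array([.977,-.213,0]);yc=np.array([.213,.977,0]);Z=np.array([0,0,1])
zs=-.5*xc+.866*Z; xs=.866*xc+.5*Z
e=tri(B(310,338),S(253,76))[0]; print('grip est',e-9*xs-14*zs)
```

```text
[373.1 282.8] (373.4666666666667, 284.26666666666665) [397.8 297.8] [397.7 299.8]
grip est [ 510.639 -232.17   107.841]
```

View pics/cmp.png

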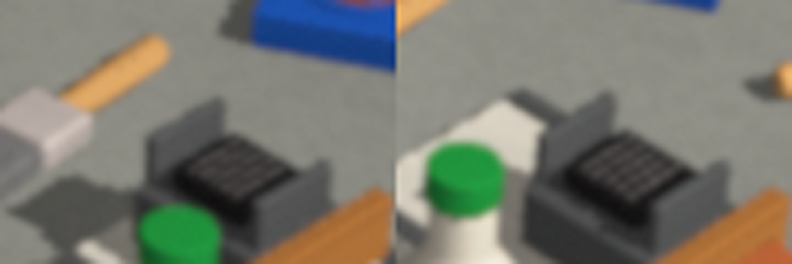

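The button stands as high between its guards as it did at the start, so it has popped up, and the tile is square. Next is the knob.

```bash
cat >> m.py <<'E'
xc=np.array([.977,-.213,0]);yc=np.array([.213,.977,0]);Z=np.array([0,0,1])
zs=-.5*xc+.866*Z; xs=.866*xc+.5*Z
RT=R.from_matrix(np.c_[yc,xs,-zs])
E
python3 - <<'E'
from m import *
g=np.array([510.6,-232,107.8])
print(g+144*zs,RT.as_euler('xyz'),rel(g+144*zs,RT))
E
```

```text
[ 440.256 -216.664  232.504] [2.618 0.    1.356] [-11.312  45.145   2.174  -0.431   0.37   -1.393]
```

Call:
send_rows --rows '[[[-1,4,-4,0,0,0],[-2,8,-6,0,0,0],[-11.3,45.1,-6,-0.431,0.37,-1.393],[-11.3,45.1,-6,-0.431,0.37,-1.393],[-11.3,45.1,-6,-0.431,0.37,-1.393],[-11.3,45.1,-6,-0.431,0.37,-1.393],[-11.3,45.1,-6,-0.431,0.37,-1.393],[-11.3,45.1,-6,-0.431,0.37,-1.393],[-11.3,45.1,-6,-0.431,0.37,-1.393],[-11.3,45.1,-6,-0.431,0.37,-1.393]]]' --grip 0

```text
clock: 10.25
eef_pos: [444.3, -199.8, 311.6]
tool_rot: [2.758, -0.074, 0.977]
force: [-0.0, -1.1, -0.3]
width: 85.1
gripper_force: 0.0
```

Run:
```python
from m import *
s=ctrl.read_state();print(s['eef_pos'],s['tool_rot'],s['qpos'],s['width'])
g=np.array([510.6,-232,107.8])
print(rel(g+174*zs,RT))
```

```text
[ 444.337 -199.845  311.561] [ 2.758 -0.074  0.977] [ 0.461  0.278 -0.136  2.223  0.258  0.262 -0.508] 85.09056438063011
[-2.563 -2.657  4.462 -0.124  0.1   -0.372]
```

Run:
```python
from m import *
g=np.array([510.6,-232,107.8])
print(rel(g+124*zs,RT),rel(g+164*zs,RT))
```

```text
[-1.96  -2.147  9.399 -0.124  0.1   -0.372] [-2.442 -2.555  5.45  -0.124  0.1   -0.372]
```

Call:
send_rows --rows '[[[-2,-2.1,2,0,0,0],[-2,-2.1,5,0,0,0],[-2,-2.1,9.4,-0.124,0.1,-0.372],[-2,-2.1,9.4,-0.124,0.1,-0.372],[-2,-2.1,9.4,-0.124,0.1,-0.372],[-2,-2.1,9.4,-0.124,0.1,-0.372]]]'

```text
clock: 10.85
eef_pos: [439.6, -223.7, 234.2]
tool_rot: [2.734, 0.015, 1.098]
force: [-0.2, -0.4, 0.4]
width: 85.2
gripper_force: 0.0
```

Run:
```python
from m import *
import cv2
s=ctrl.read_state();print(s['eef_pos'],s['tool_rot'],s['qpos'],s['force'])
w=ctrl.get_image('wrist');cv2.imwrite('pics/k1.png',w['pixels'][:,:,::-1])
g=np.array([510.6,-232,107.8]);M=np.array(w['mount']);R0=R.from_euler('xyz',s['tool_rot']).as_matrix()
def proj(p):
    c=np.linalg.inv(M)@np.r_[R0.T@(np.array(p)-s['eef_pos']),1]
    return np.array([w['cx']-w['fx']*c[0]/c[2], w['cy']+w['fy']*c[1]/c[2]])
print(RT.as_euler('xyz'),rel(g+124*zs,RT))
for a in(-9,9):
  for b in (-35,35): print(a,b,proj(g+a*xs+b*yc+14*zs))
```

```text
[ 439.574 -223.727  234.191] [2.734 0.015 1.098] [ 0.729  0.469 -0.468  2.306  1.586  0.268 -1.651] [-0.218 -0.353  0.374]
[2.618 0.    1.356] [ 0.949 -0.046  1.906 -0.118  0.129 -0.219]
-9 -35 [337.753 275.136]
-9 35 [310.685 167.045]
9 -35 [366.05 270.83]
9 35 [342.567 160.225]
```

View pics/k1.png

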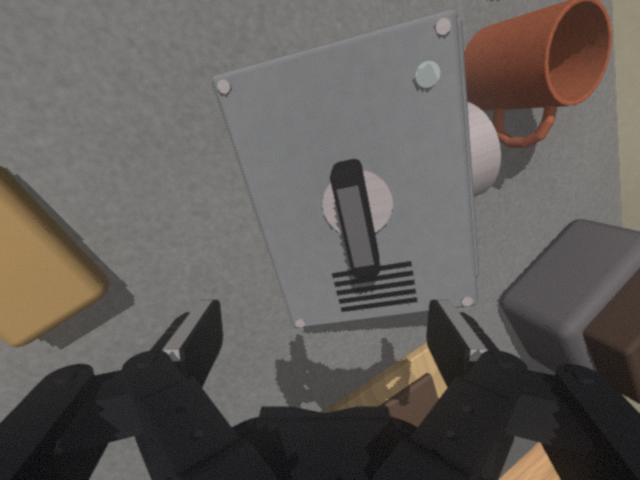

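Wrist view: wing cap (grey strip) centred at about (356,227), knob flange at (358,203), and panel bolts at (223,87), (443,26), (299,323) and (467,301). I'll triangulate these against the top view.

```bash
cat > k.py <<'E'
from m import *
from h import ray,B
s=dict(eef_pos=np.array([439.574,-223.727,234.191]),tool_rot=[2.734,.015,1.098])
w=ctrl.get_image('wrist');M=np.array(w['mount']);T=np.eye(4);T[:3,:3]=R.from_euler('xyz',s['tool_rot']).as_matrix();T[:3,3]=s['eef_pos'];E=T@M
def wray(u,v): return E[:3,3],E[:3,:3]@np.array([(u-w['cx'])/w['fx'],-(v-w['cy'])/w['fy'],-1])
def tri2(p,q):
    (o1,d1),(o2,d2)=ray('top',*B(*p)),wray(*q);t=np.linalg.lstsq(np.c_[d1,-d2],o2-o1,rcond=None)[0]
    a,b=o1+t[0]*d1,o2+t[1]*d2;return (a+b)/2,np.linalg.norm(a-b)
P=[tri2(p,q) for p,q in(((65,407),(223,87)),((128,132),(443,26)),((470,485),(299,323)),((550,213),(467,301)))]
for p in P: print('bolt',p)
b=[p[0] for p in P];c=sum(b)/4
print('sides',[np.linalg.norm(b[i]-b[j]) for i,j in((0,1),(2,3),(0,2),(1,3))])
n=np.cross(b[3]-b[0],b[1]-b[2]);n/=np.linalg.norm(n);print('normal',n,'exp',zs)
d=c@zs
def onpl(h,o,dd): return o+dd*((d+h)-o@zs)/(dd@zs)
for nm,r in(('wrist cap',wray(356,227)),('top cap',ray('top',*B(310,352))),): p=onpl(44,*r);print(nm,p,'grip',p-14*zs)
print('flange disc wrist',onpl(3,*wray(358,203)),'grip',onpl(3,*wray(358,203))+27*zs,'top',onpl(3,*ray('top',*B(306,310)))+27*zs)
print('tri cap',tri2((310,352),(356,227)))
E
python3 k.py
```

```text
bolt (array([ 493.147, -138.285,   50.283]), np.float64(1.2344203702825791))
bolt (array([ 603.828, -161.936,  124.26 ]), np.float64(1.350797123849809))
bolt (array([ 453.189, -315.334,   60.747]), np.float64(0.3583498672700515))
bolt (array([ 564.6  , -339.809,  125.539]), np.float64(0.35200669510889243))
sides [np.float64(135.21213594658317), np.float64(131.18425352731467), np.float64(181.80370044454244), np.float64(182.15134602706163)]
normal [-0.503  0.14   0.853] exp [-0.488  0.106  0.866]
wrist cap [ 508.302 -234.322  128.958] grip [ 515.141 -235.813  116.834]
top cap [ 507.491 -234.035  128.465] grip [ 514.33  -235.526  116.341]
flange disc wrist [ 528.958 -238.537   93.784] grip [ 515.768 -235.662  117.166] top [ 515.861 -236.774  117.356]
tri cap (array([ 507.449, -233.436,  130.891]), np.float64(0.4610188311989343))
```

Every estimate agrees: grip centre is at about (515,-235.7,116.8). I'll line up with it.

Run:
```python
from m import *
g=np.array([515,-235.7,116.8])
print(rel(g+104*zs,RT))
```

```text
[ 1.094  0.935  3.469 -0.118  0.131 -0.226]
```

Call:
send_rows --rows '[[[0.4,0.3,1,-0.118,0.131,-0.226],[1.1,0.9,2,-0.118,0.131,-0.226],[1.1,0.9,3.0,-0.118,0.131,-0.226],[1.1,0.9,3.5,-0.118,0.131,-0.226],[1.1,0.9,3.5,-0.118,0.131,-0.226],[1.1,0.9,3.5,-0.118,0.131,-0.226]]]'

```text
clock: 11.65
eef_pos: [464.7, -224.8, 207.6]
tool_rot: [2.616, 0.002, 1.355]
force: [0.8, -0.3, -0.7]
width: 85.2
gripper_force: 0.0
```

Run:
```python
from m import *
s=ctrl.read_state();print(s['eef_pos'],s['tool_rot'],s['qpos'],s['qd'])
g=np.array([515,-235.7,116.8])
print(rel(g+104*zs,RT),rel(g+54*zs,RT))
```

```text
[ 464.745 -224.832  207.589] [2.616 0.002 1.355] [ 0.967  0.628 -0.731  2.339  2.244  0.371 -1.965] [-0.014 -0.015 -0.002 -0.001  0.027  0.002 -0.01 ]
[ 0.009 -0.087  0.034  0.002  0.002  0.   ] [ 0.02  -0.095  5.033  0.002  0.002  0.   ]
```

Call:
send_rows --rows '[[[0,-0.1,1.5,0,0,0],[0,-0.1,3,0,0,0],[0,-0.1,4,0,0,0],[0,-0.1,4.7,0,0,0],[0,-0.1,5,0,0,0],[0,-0.1,5,0,0,0]]]'

```text
clock: 12.25
eef_pos: [488.6, -230.0, 163.6]
tool_rot: [2.615, 0.002, 1.357]
force: [0.6, -0.5, 0.1]
width: 85.0
gripper_force: 0.0
```

Call:
send_rows --rows '[[[0,0,0,0,0,0],[0,0,0,0,0,0],[0,0,0,0,0,0],[0,0,0,0,0,0],[0,0,0,0,0,0],[0,0,0,0,0,0],[0,0,0,0,0,0],[0,0,0,0,0,0]]]' --grip 255

```text
clock: 13.05
eef_pos: [487.1, -230.1, 163.2]
tool_rot: [2.617, 0.002, 1.357]
force: [-5.6, 0.8, 3.3]
width: 17.3
gripper_force: 58.9
```

Run:
```python
from m import *
s=ctrl.read_state();print(s['eef_pos'],s['tool_rot'],s['qpos'],s['force'])
g=np.array([515,-235.7,116.8])
print(rel(g+54*zs,RT)[:3], 'Fz',s['force']@zs,'Fx',s['force']@xs)
```

```text
[ 487.095 -230.096  163.247] [2.617 0.002 1.357] [ 0.947  0.763 -0.742  2.307  2.308  0.477 -1.989] [-5.601  0.849  3.29 ]
[0.047 0.142 0.046] Fz 5.675954641768215 Fx -3.250666372518533
```

Call:
send_rows --rows '[[[0,-0.05,-0.3,0,0,0],[0,-0.1,-0.6,0,0,0],[0,-0.1,-0.9,0,0,0],[0,-0.1,-1.2,0,0,0],[0,-0.1,-1.5,0,0,0],[0,-0.1,-1.7,0,0,0],[0,-0.1,-1.9,0,0,0],[0,-0.1,-2.0,0,0,0]]]'

```text
clock: 13.85
eef_pos: [477.5, -228.0, 180.3]
tool_rot: [2.615, 0.002, 1.357]
force: [2.4, -1.5, -12.5]
width: 17.1
gripper_force: 58.7
```

Call:
send_rows --rows '[[[0,0,-0.1,0,0,0],[0,0,-0.2,0,0,0],[0,0,-0.3,0,0,0],[0,0,-0.3,0,0,0]]]'

```text
clock: 14.25
eef_pos: [476.3, -227.7, 182.4]
tool_rot: [2.616, 0.001, 1.357]
force: [4.6, -2.3, -18.2]
width: 17.1
gripper_force: 61.2
```

Run:
```python
from m import *
s=ctrl.read_state();p=s['eef_pos']-np.array([487.1,-230.1,163.25])
print('moved',p@zs,p@xs,'Fz',s['force']@zs,'Fx',s['force']@xs,s['width'])
```

```text
moved 22.151017100240963 0.0029274791644002818 Fz -18.302551140591373 Fx -4.761506399528124 17.060533193988974
```

At the stop: 22 mm of travel, and the force is above the spring's. I'll hold it there.

Call:
send_rows --rows '[[[0,0,-0.05,0,0,0],[0,0,-0.05,0,0,0],[0,0,-0.05,0,0,0],[0,0,-0.05,0,0,0],[0,0,-0.05,0,0,0],[0,0,-0.05,0,0,0],[0,0,-0.05,0,0,0],[0,0,-0.05,0,0,0],[0,0,-0.05,0,0,0],[0,0,-0.05,0,0,0]]]'

```text
clock: 15.25
eef_pos: [476.3, -227.7, 182.5]
tool_rot: [2.616, 0.001, 1.357]
force: [9.0, -2.7, -24.0]
width: 17.1
gripper_force: 60.2
```

Call:
send_rows --rows '[[[0,0,0,0,0,0],[0,0,0,0,0,0],[0,0,0,0,0,0],[0,0,0,0,0,0],[0,0,0,0,0,0],[0,0,0,0,0,0],[0,0,0,0,0,0],[0,0,0,0,0,0]]]'

```text
clock: 16.05
eef_pos: [476.3, -227.8, 182.5]
tool_rot: [2.616, 0.001, 1.357]
force: [8.9, -2.6, -24.3]
width: 17.1
gripper_force: 60.2
```

Call:
send_rows --rows '[[[0,0,0.4,0,0,0],[0,0,0.8,0,0,0],[0,0,1.2,0,0,0],[0,0,1.6,0,0,0],[0,0,2.0,0,0,0],[0,0,2.3,0,0,0],[0,0,2.3,0,0,0]]]'

```text
clock: 16.75
eef_pos: [487.0, -230.0, 163.4]
tool_rot: [2.615, 0.002, 1.357]
force: [-2.4, -1.4, -8.2]
width: 17.3
gripper_force: 63.3
```

Call:
send_rows --rows '[[[0,0,0,0,0,0],[0,0,0,0,0,0],[0,0,0,0,0,0],[0,0,0,0,0,0],[0,0,0,0,0,0],[0,0,0,0,0,0]]]' --grip 0

```text
clock: 17.35
eef_pos: [487.7, -230.0, 163.7]
tool_rot: [2.614, 0.002, 1.358]
force: [0.9, 0.1, -0.0]
width: 85.4
gripper_force: 0.0
```

Call:
send_rows --rows '[[[0,0,-1,0,0,0],[0,0,-2.5,0,0,0],[0,0,-4,0,0,0],[0,0,-6,0,0,0],[0,0,-6,0,0,0],[0,0,-6,0,0,0]]]'

```text
clock: 17.95
eef_pos: [458.0, -223.8, 216.0]
tool_rot: [2.614, 0.003, 1.357]
force: [0.2, 0.0, -0.4]
width: 85.2
gripper_force: 0.0
```

Run:
```python
from h import *
import cv2
s=ctrl.read_state();print(s['clock'],s['eef_pos'],s['force'],s['qd'])
a=cv2.imread('pics/scene.png');b=np.ascontiguousarray(C['scene']['pixels'][:,:,::-1])
d=cv2.absdiff(a,b).max(2)
for n,(x0,x1,y0,y1) in dict(knob=(255,285,180,205),mug=(175,215,230,282),glaze=(220,256,268,320),gnome=(274,312,275,356),bottle=(338,380,290,390),spatula=(430,515,262,288),sponge=(318,368,194,222),brush=(302,360,252,292)).items():
    print(n,(d[y0:y1,x0:x1]>40).mean().round(3))
```

```text
18.05 [ 458.12063657 -223.65641424  215.18558841] [0.06016875 0.60205666 0.23213995] [-0.00279394  0.01345467  0.00023581 -0.00089494 -0.00067169 -0.00157862
  0.00177881]
knob 0.0
mug 0.0
glaze 0.0
gnome 0.0
bottle 0.129
spatula 0.0
sponge 0.0
brush 0.106
```

Run:
```python
import cv2,numpy as np
from cell import ctrl
a=cv2.imread('pics/scene.png');b=ctrl.get_image('scene')['pixels'][:,:,::-1]
d=cv2.absdiff(a,np.ascontiguousarray(b)).max(2)>40
for n,(x0,x1,y0,y1) in dict(bottle=(338,380,290,390),brush=(302,360,252,292)).items():
    y,x=np.nonzero(d[y0:y1,x0:x1]);print(n,np.percentile(x+x0,[0,10,50,100]),np.percentile(y+y0,[0,50,90,100]))
t0=cv2.imread('pics/top.png');t=np.ascontiguousarray(ctrl.get_image('top')['pixels'][:,:,::-1])
m=cv2.absdiff(t0,t).max(2)>40
print('lamp',t0[218,384],t[218,384]);print({n:m[y0:y1,x0:x1].mean().round(3) for n,(x0,x1,y0,y1) in dict(brush=(286,312,208,285),bottle=(162,200,128,176)).items()})
```

```text
bottle [338. 343. 370. 379.] [290. 298. 316. 335.]
brush [325. 333. 352. 359.] [273. 288. 291. 291.]
lamp [160 161 155] [161 164 158]
{'brush': np.float64(0.019), 'bottle': np.float64(0.0)}
```

```bash
python3 -c "
from cell import ctrl
print(ctrl.finish_job())"
```

```text
the job is handed in; nothing more can be done
None
```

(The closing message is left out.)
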